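Draw a spring gate latch to its setting mark and hold it

ROBOT

A 6-joint arm with a two-finger parallel gripper is mounted at the origin on the work surface. World frame = base frame: x ahead of the robot, y to its left, z up, the work surface at z = 0. Lengths are in m, angles in rad, forces in N, time in s.
With the tool pointing down it reaches from about 0.35 to 0.775 m from the base axis. Payload 7.3 kg.
Tool frame: the origin (TCP) lies at the very end of the fingers, on their centre line; the grasp point (between the pads) lies 19 mm behind it (r.grip_point_offset is the distance from the TCP to the grasp point, in m); z points along the fingers, y is the line along which they close (so a half turn about z gives the same grasp; the last joint's range is limited). The gripper opens to 92 mm and grips with 3 to 60 N. Pads are 19 mm wide; open, the fingers measure 130 mm over their backs; the gripper's body (75 mm by 190 mm) begins 47 mm behind the grasp point.
Start: joints at [-1.321, 0.342, 1.524, -0, 1.275, -0.146], TCP at [0.202, -0.484, 0.227] pointing down, gripper open.
Joint ranges: [-2.53, 2.53], [-0.77, 2.02], [0.04, 2.7], [-1, 4.14], [0.28, 2.66], [-3.11, 3.11]. Speed limits (rad/s): [2.57, 2.57, 3.14, 3.14, 3.14, 3.14].

INTERFACE

Orientations are given as a 3x3 rotation matrix whose columns are the frame's x, y, z axes.
In Python, from cell import r gives the robot as it stands.
- The arm moves only by the shell command python3 drive.py 'ROWS' [OPENING] [FORCE]. ROWS is a JSON list of rows, 1 to 10 of them, each of 6 numbers: dx, dy, dz in m, then a rotation vector rx, ry, rz in rad; each row is the pose to reach, as a shift and turn from the pose commanded when the command began, along the tool's axes at that moment; what a row does not reach only later rows make up. A row lasts 1/12 s, in which the tool goes at most 0.0417 m and 0.125 rad, less where a joint would pass 70% of its speed; a pose out of reach is approached as far as the arm can. OPENING is the opening from 0.0 (shut) to 1.0 (fully open), set as the command begins (- or left out keeps the last). The fingers move at their own pace and stop on an object; FORCE is the grip in N (left out, the last holds). Time passes only in rows, so rows that do not move let the fingers close. It prints the time, the measured TCP pose, the force, the opening and the grip force at its end.
- r.state(): the state, without advancing time (a new reading comes with each control period).
- r.capture(name): name is "side" or "top"; returns a dict with "color" (400x640x3 uint8, blue, green, red), "camera_matrix" (3x3 intrinsics, pixels), "eye" and "attitude" of the camera in the world. Camera axes: x right, y up, looking along -z (the intrinsics and any distortion apply to the point x, -y, -z); pixel columns grow to the right and rows downward; lengths in m; the calibration is good to about 2 mm. A picture is of the moment at which its call begins. There is no depth.
- r.sign_off(): hands the job in; it is judged then, once.
The state is a dict: "time": time; "q": joint angles; "dq": joint speeds; "tau": joint torques, N m; "position": TCP position; "ee_rot": TCP orientation; "contact_force": force on the tool from outside, world axes, zero at the start; "ft_torque": the same for the moment, N m; "width": opening from 0.0 (shut) to 1.0 (fully open); "grasp_force": force on a finger pad.
Only numpy, scipy, OpenCV 4.12 (cv2) and the standard library are available. Lean on these libraries where they do the work, as an engineer would, in place of code of your own. Each camera call takes 0.05 s, during which the arm holds its last target. There are 200 camera calls.

TASK

Set up the gate latch for adjustment: swing the flat hinged setting plate right over so that it lies flat with its marker side up, and then pull the spring bolt out by its upright handle until the pin on the handle is in line with the marker's pin, and finish while still holding it there with the gripper, because it springs back if let go. Do not press on the marker, and leave the loose things on the ledge where they lie.

Things in the scene. Friction and masses are not known exactly. Their poses are not given: they have to be found in the camera images.
- latch: Fixed base of a spring gate latch: wood, 60 x 250 x 12 mm, long side along its y. Origin on the ledge under its middle, z up. Latch case 44 mm wide, 52 high at y +20 to +92; bolt on x = 0, 36 mm up, pulled out to -y. A 12 mm high, 30 mm wide arm carries the plate's hinge at x +100; rubber rests 10 mm across under the plate at x +100, y +30 and -30; else bare ledge. Yaw varies.
- handle: Spring bolt with its upright handle: round steel post, 14 mm diameter, top 82 mm above the ledge; axes as the latch's. Origin on the post's axis, 36 mm up, at latch x 0, y -30 mm when home (50 mm from the case). Bolt and boss reach 44 mm up; above, the post is bare. Slides to latch -y, 75 mm at most; spring 2.4 N at home, +1.2 N per 10 mm; the mark is 20 to 60 mm out.
- handle_grip (a point): Point on the axis of the handle post, 64 mm above the ledge: where to grip it from above.
- handle_pin_tip (a point): Tip of the thin (6 mm) level pin that sticks out 50 mm from the handle's axis to the latch's +x, 42 mm above the ledge. Moves with the bolt.
- plate (a joint): Angle of the hinged aluminium setting plate (rad): 0 folded away, flat, reaching out to the latch's +y, marker underneath; pi/2 upright; 3.14 swung right over, flat, reaching out to the latch's -y, marker on top. The hinge turns freely, so the plate falls to whichever side it leans.
- plate_hinge (a point): Point on the plate's hinge axis, in the middle of the plate's width: latch x = +100, y = 0, 32 mm above the ledge. The hinge axis is parallel to the latch's x.
- plate_grip (a point): Point on the plate 113 mm from the hinge axis, mid width and thickness. Plate 40 mm wide (latch x), 5 mm thick, 0.11 kg, ends 125 mm from the hinge axis; lying flat on either side its middle is 32 mm above the ledge. The last 25 mm are free of the marker and can be gripped from above across the 40 mm width, the plate turning between the pads.
- marker: Marker clamped on the plate: dark steel block 26 x 10 x 9 mm with a level 6 mm pin reaching 44 mm from the plate's middle to the latch's -x. Axes are the plate's, y away from the hinge. Origin in the plate's mid-plane on the pin's line, 50 to 90 mm from the hinge. Pin 22 mm up at first (underneath), 42 mm after the swing. In line: handle pin tip at the same latch y (y = 0 here).
- marker_pin_tip (a point): Tip of the marker's pin, 44 mm from the plate's middle. With the plate swung over and the bolt at the mark, the two pin tips face each other end to end with a 6 mm gap.
- axle_bolt: rusted steel axle bolt lying on its side, 130 mm long, 22 mm head and nut; bystander, origin on the ledge under its middle
- emitter: blue plastic drip emitter, 26 mm across, 28 mm high; bystander, origin at the middle of its underside
- insulator: cream ceramic insulator, 44 mm across, 44 mm high; bystander, origin at the middle of its underside
- hasp: galvanised gate latch staple plate, 34 x 80 mm, 25 mm high at its staple; bystander, origin at the middle of its underside
- washer: flat steel washer, 34 mm across, 4 mm thick; bystander, origin at the middle of its underside
- spanner: steel spanner 150 mm long lying flat; bystander, origin at the middle of its underside

How it is judged:
On the way, in this order (a step that is already met when the one before it is completed fails the run):
1. the setting plate lies swung right over, marker side up, with the bolt still home (within 8 mm) (value of joint plate above 3.04 rad and y of handle in the frame of latch above -0.038 m), for 0.2 s.
2. the fingers hold the bolt at the mark (value of joint plate above 3.04 rad and y of handle_pin_tip in the frame of marker between -0.004 and 0.004 m and contact force between the fingers and handle above 2 N and linear speed of handle below 0.01 m/s), for 0.5 s.
At the end, for the whole second after the job is handed in: The plate lies swung over within 0.1 rad (joint above 3.04), the handle's pin is within 4 mm of the marker's pin along the bolt's travel, the bolt is still (under 10 mm/s), and the fingers bear on the handle with more than 2 N (all of step 2); the arm keeps its last pose, push and grip.
It fails at once if a loose thing was shifted more than 25 mm (distance of any of axle_bolt, emitter, insulator, hasp, washer, spanner from where it was at the start of the episode above 0.025 m).
It fails at once if the marker was pressed with more than 4 N (contact force between any of the fingers, the arm and marker above 4 N).
It also fails if it takes over 56 s, if anything falls off the work surface, if the arm or the gripper's body presses on something with over 40 N, if the wrist force passes 120 N, or if a joint passes its speed limit or range.

## Working session

There is one attempt and no reset: what is moved stays moved. The work goes in short steps, Python scripts to look and compute and a shell command to move; the robot and the scene stay as the last step left them, time stands still between calls to the robot, and variables do not carry over. Pictures are saved under pics/ and viewed, at most 10 in all, crops included, and the job is handed in when it is done.

```bash
ls; mkdir -p pics; python3 - <<'E'
from cell import r
import cv2
for n in("top","side"):
    c=r.capture(n); cv2.imwrite(f"pics/{n}0.png",c["color"]); print(n,c["camera_matrix"],c["eye"],c["attitude"],[k for k in c])
s=r.state(); print(s["time"],s["position"],s["ee_rot"],s["width"])
E
```

```text
cell.py
drive.py
pics
top [[510.39499677   0.         316.75486961]
 [  0.         510.39499677 198.95345916]
 [  0.           0.           1.        ]] [0.48651009 0.02718688 1.18493006] [[-0.02899691  0.99785997 -0.05860597]
 [-0.99930939 -0.03030213 -0.02150635]
 [-0.02323622  0.05794188  0.99804951]] ['color', 'camera_matrix', 'eye', 'attitude']
side [[410.0890416    0.         322.5631418 ]
 [  0.         410.0890416  199.25514365]
 [  0.           0.           1.        ]] [0.31515103 0.44916842 0.59478424] [[-0.87595802  0.34292567 -0.33926322]
 [-0.48208892 -0.64706183  0.59067865]
 [-0.01696541  0.68096474  0.73211966]] ['color', 'camera_matrix', 'eye', 'attitude']
0.1 [ 0.20232419 -0.48405612  0.22612307] [[ 9.22674718e-01  3.85579060e-01 -3.90804564e-04]
 [ 3.85579231e-01 -9.22673795e-01  1.31326100e-03]
 [ 1.45780811e-04 -1.36239884e-03 -9.99999061e-01]] 0.9988107428888314
```

View pics/top0.png

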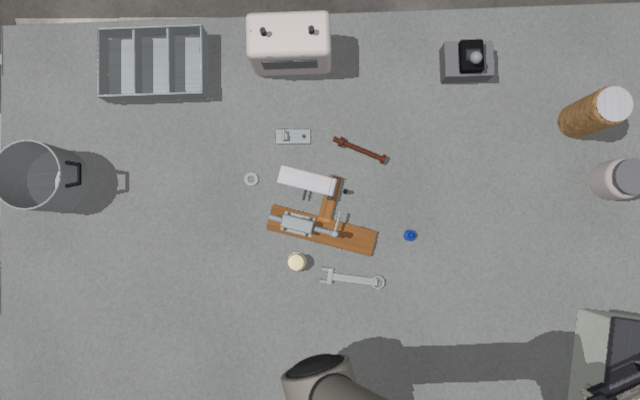

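View pics/side0.png

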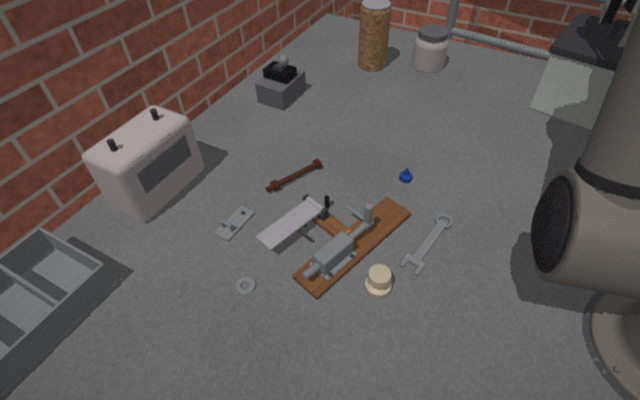

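The top view shows the base board from about (270,215) to (375,245). The case is at (297,223), the plate at (307,181) reaching left (+y), and the handle post near (334,232). I'll zoom in for exact pixels.

```bash
python3 - <<'E'
import cv2
a=cv2.imread("pics/top0.png")[155:265,255:395]
cv2.imwrite("pics/t1.png",cv2.resize(a,None,fx=5.5,fy=5.4545,interpolation=cv2.INTER_CUBIC))
a=cv2.imread("pics/side0.png")[180:300,250:420]
cv2.imwrite("pics/s1.png",cv2.resize(a,None,fx=4.5,fy=4.5,interpolation=cv2.INTER_CUBIC))
E
```

```text
(no output)
```

View pics/t1.png

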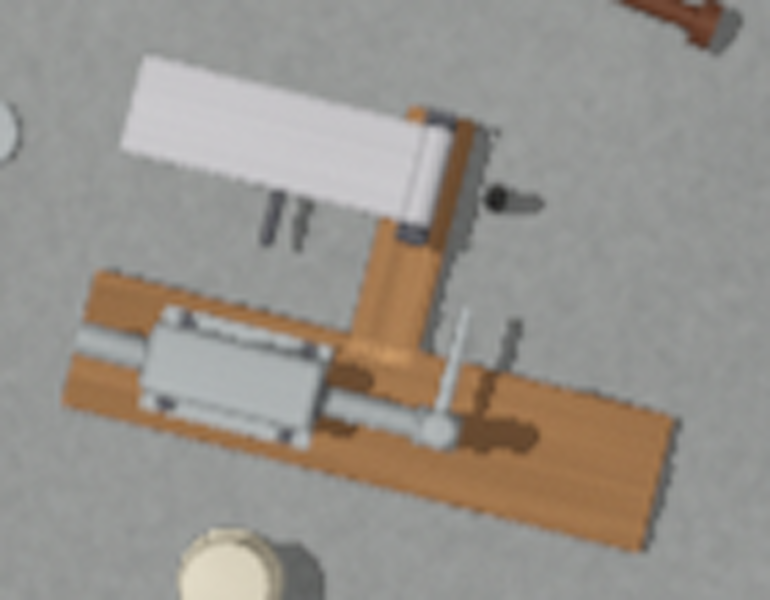

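View pics/s1.png

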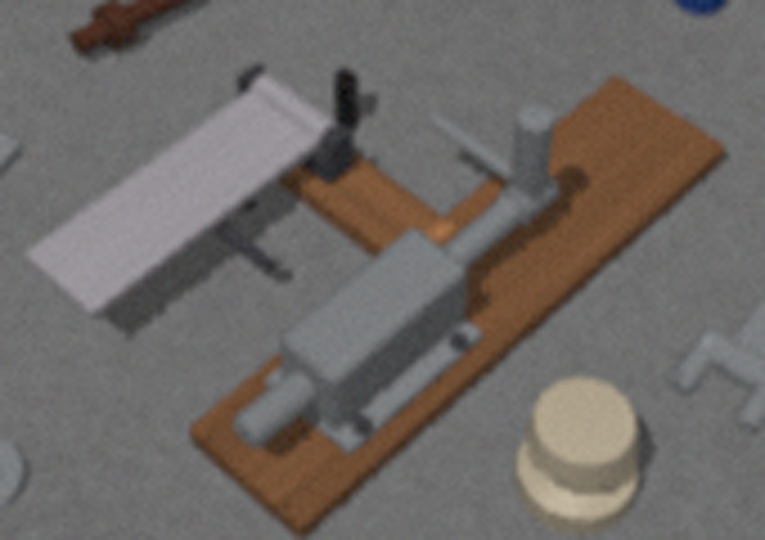

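The zooms show these points:
- **Base top corners** (zoomed top view): (97,270), (63,405), (672,415), (640,548).
- **Plate far end:** (145,55) and (122,148).
- **Handle top:** (440,430), with the pin tip at (464,312).
- **Marker pin tip:** (267,243), dark, with its shadow to the right.

The black upright post beside the hinge, at about (497,198), is a rubber rest. Next I'll fit the pose jointly from both views.

```bash
cat > h.py <<'E'
import numpy as np, json, os
from cell import r
from scipy.optimize import least_squares
def cam(c):
    return np.array(c["camera_matrix"]),np.array(c["eye"]),np.array(c["attitude"])
def proj(C,P):
    K,e,A=C; q=(np.atleast_2d(P)-e)@A*[1,-1,-1]; q=q@K.T; return q[:,:2]/q[:,2:]
def ray(C,uv,z):
    K,e,A=C; d=A@(np.linalg.inv(K)@[*uv,1]*[1,-1,-1]); return e+d*(z-e[2])/d[2]
def L2W(p,P):
    c,s=np.cos(p[2]),np.sin(p[2]); P=np.atleast_2d(P); return P@np.array([[c,-s,0],[s,c,0],[0,0,1]]).T+[p[0],p[1],0]
if os.path.exists("pose.json"): pose=np.array(json.load(open("pose.json")))
def tool(Pw):  # world point -> tool-axis offset from current TCP
    s=r.state(); return (np.array(Pw)-s["position"])@np.array(s["ee_rot"])
E
python3 - <<'E'
from h import *
T=cam(r.capture("top"));S=cam(r.capture("side"))
tu=lambda u,v:((u+.5)/5.5-.5+255,(v+.5)/5.4545-.5+155)
su=lambda u,v:((u+.5)/4.5-.5+250,(v+.5)/4.5-.5+180)
mm=lambda *a:np.array(a)/1000
M=None
obs=[(T,tu(97,270),(30,125,12)),(T,tu(63,405),(-30,125,12)),(T,tu(672,415),(30,-125,12)),(T,tu(640,548),(-30,-125,12)),
(T,tu(145,55),(120,125,34.5)),(T,tu(122,148),(80,125,34.5)),(T,tu(440,430),(0,-30,82)),(T,tu(464,312),(50,-30,42)),
(S,su(615,78),(30,-125,12)),(S,su(722,148),(-30,-125,12)),(S,su(192,432),(30,125,12)),(S,su(302,525),(-30,125,12)),
(S,su(28,252),(120,125,34.5)),(S,su(93,312),(80,125,34.5)),(S,su(536,115),(0,-30,82)),(S,su(437,120),(50,-30,42)),
(T,tu(268,243),None),(S,su(287,273),None)]
def res(p):
    o=[]
    for C,uv,P in obs:
        P=(56,p[3]*1000,22) if P is None else P
        o.append(proj(C,L2W(p,mm(*P)))[0]-uv)
    return np.array(o)
f=least_squares(lambda p:res(p).ravel(),[.5,0,-.2,.07],loss="soft_l1")
print(f.x);print(res(f.x).round(1).tolist())
json.dump(f.x.tolist(),open("pose.json","w"))
p=f.x
for n,P in dict(hinge=(100,0,32),platetip=(100,113,32),handle=(0,-30,64),goal=(0,-p[3]*1000,64)).items(): print(n,L2W(p,mm(*P)).round(4))
for n,C,uv in [("washer",T,(251,179)),("ins",T,(297,262)),("hasp",T,(293,136)),("axle",T,(361,150)),("emit",T,(410,235))]: 
    w=ray(C,uv,.01); print(n,w.round(3))
E
```

```text
[ 0.48449209  0.04259809 -0.27888915  0.05705525]
[[0.4, -0.5], [0.0, 0.0], [1.4, -0.2], [0.8, 0.9], [0.6, 0.1], [0.3, 0.0], [0.4, -0.2], [1.3, -0.5], [0.2, -0.5], [1.5, 0.1], [-1.0, -0.1], [0.0, 1.9], [-0.6, 1.6], [0.0, 1.4], [0.1, 1.4], [-0.5, 0.8], [0.4, 0.5], [-3.7, -0.7]]
hinge [[0.5806 0.0151 0.032 ]]
platetip [[0.6117 0.1237 0.032 ]]
handle [[0.4762 0.0138 0.064 ]]
goal [[ 0.4688 -0.0123  0.064 ]]
washer [0.606 0.204 0.01 ]
ins [0.412 0.102 0.01 ]
hasp [0.704 0.103 0.01 ]
axle [ 0.666 -0.053  0.01 ]
emit [ 0.466 -0.158  0.01 ]
```

```bash
cat >> h.py <<'E'
def go(x,y,z,yaw_y):  # latch mm target of grasp point; yaw_y = latch-frame angle (deg) of tool y
    s=r.state(); R=np.array(s["ee_rot"]); W=L2W(pose,np.array([x,y,z])/1000)[0]-[0,0,r.grip_point_offset]
    a=np.deg2rad(yaw_y)+pose[2]; Y=np.array([np.cos(a),np.sin(a),0]); Z=np.array([0,0,-1.]); G=np.c_[np.cross(Y,Z),Y,Z]
    from scipy.spatial.transform import Rotation as Q
    print("TCP target",W.round(4),"rows",((W-s["position"])@R).round(4),Q.from_matrix(R.T@G).as_rotvec().round(3))
E
python3 - <<'E'
from h import *
go(100,113,150,0)
E
```

```text
TCP target [0.6117 0.1237 0.1312] rows [ 0.6121 -0.403   0.0955] [-0.001 -0.001 -0.896]
```

```bash
python3 drive.py '[[0.034,-0.022,0.002,0,0,-0.05],[0.068,-0.045,0.005,0,0,-0.1],[0.102,-0.067,0.01,0,0,-0.15],[0.136,-0.09,0.01,0,0,-0.2],[0.17,-0.112,0.015,0,0,-0.25],[0.204,-0.134,0.02,0,0,-0.3],[0.238,-0.157,0.02,0,0,-0.35],[0.272,-0.179,0.02,0,0,-0.4],[0.306,-0.201,0.02,0,0,-0.45],[0.34,-0.224,0.02,0,0,-0.5]]' 0.68 15; python3 -c "
from h import *
go(100,113,100,0)"
```

```text
time: 1.03
position: [0.4306, -0.1449, 0.2068]
ee_rot: [[0.623, 0.782, 0.0], [0.782, -0.623, -0.0], [-0.0, 0.0, -1.0]]
contact_force: [0.1, -0.3, -0.1]
width: 0.68
grasp_force: 0.0
TCP target [0.6117 0.1237 0.0812] rows [ 0.323  -0.0257  0.1256] [ 0.     0.    -0.394]
```

```bash
python3 drive.py '[[0.036,-0.003,0,0,0,-0.05],[0.072,-0.006,0,0,0,-0.1],[0.108,-0.009,0,0,0,-0.15],[0.144,-0.012,0.005,0,0,-0.2],[0.18,-0.015,0.015,0,0,-0.25],[0.216,-0.018,0.03,0,0,-0.3],[0.25,-0.02,0.05,0,0,-0.35],[0.285,-0.023,0.07,0,0,-0.394],[0.313,-0.0257,0.09,0,0,-0.394],[0.323,-0.0257,0.1256,0,0,-0.394]]' ; python3 drive.py '[[0,0,0,0,0,0],[0,0,0,0,0,0]]'; python3 -c "
from h import *
import cv2
go(100,113,32,0)
im=[r.capture(n)['color'] for n in('top','side')]
a=cv2.resize(im[0][130:230,240:380],(560,400)); b=im[1][100:300,150:430]; cv2.imwrite('pics/a1.png',cv2.resize(b,None,fx=2.5,fy=2.5)); cv2.imwrite('pics/a1t.png',a)"
```

```text
time: 1.87
position: [0.615, 0.1254, 0.0824]
ee_rot: [[0.275, 0.962, 0.007], [0.962, -0.275, 0.001], [0.003, 0.006, -1.0]]
contact_force: [-0.1, -0.2, 1.1]
width: 0.681
grasp_force: 0.0
time: 2.03
position: [0.61, 0.1219, 0.0788]
ee_rot: [[0.276, 0.961, -0.005], [0.961, -0.276, -0.001], [-0.002, -0.005, -1.0]]
contact_force: [0.7, -0.0, 0.6]
width: 0.678
grasp_force: 0.0
TCP target [0.6117 0.1237 0.0132] rows [0.0024 0.0015 0.0656] [-0.005  0.002 -0.001]
```

View pics/a1.png

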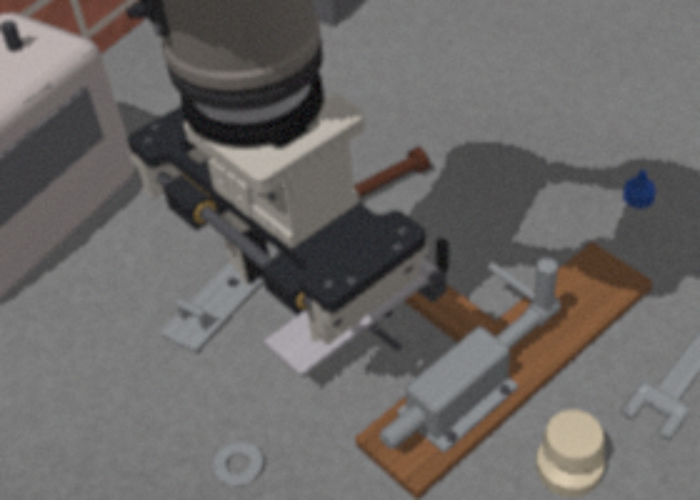

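The gripper sits above the plate's far end with its fingers straddling the width: the near finger is at (322,325) and the far one is near (250,265), clear of the hasp. I'll descend and grip.

```bash
python3 drive.py '[[0,0,0.02,0,0,0],[0,0.001,0.04,0,0,0],[0,0.001,0.055,0,0,0],[0.001,0.001,0.066,0,0,0],[0.001,0.001,0.066,0,0,0],[0.001,0.001,0.066,0,0,0]]'; python3 drive.py '[[0,0,0,0,0,0],[0,0,0,0,0,0],[0,0,0,0,0,0],[0,0,0,0,0,0],[0,0,0,0,0,0],[0,0,0,0,0,0]]' 0.2 15; python3 -c "
from h import *
go(100,113,32,0)"
```

```text
time: 2.63
position: [0.6134, 0.1218, 0.0164]
ee_rot: [[0.278, 0.961, 0.002], [0.961, -0.278, 0.0], [0.0, 0.001, -1.0]]
contact_force: [0.5, -0.3, 0.1]
width: 0.678
grasp_force: 0.0
time: 3.13
position: [0.6125, 0.1225, 0.0158]
ee_rot: [[0.277, 0.961, -0.0], [0.961, -0.277, 0.0], [0.0, -0.0, -1.0]]
contact_force: [-4.3, 1.0, 5.5]
width: 0.427
grasp_force: 15.0
TCP target [0.6117 0.1237 0.0132] rows [ 0.0009 -0.0011  0.0026] [-0.    -0.    -0.002]
```

The measured width of 39.3 mm matches the plate, so I'll swing the first half of the arc.

```bash
python3 drive.py '[[-0.001,0,-0.018,0,0,0],[-0.0055,0,-0.035,0,0,0],[-0.012,0,-0.051,0,0,0],[-0.0215,0,-0.066,0,0,0],[-0.033,0,-0.08,0,0,0],[-0.0465,0,-0.091,0,0,0],[-0.0615,0,-0.1005,0,0,0],[-0.078,0,-0.1075,0,0,0],[-0.095,0,-0.1115,0,0,0],[-0.113,0,-0.113,0,0,0]]'; python3 -c "
from h import *
go(100,0,145,0)
import cv2
im=r.capture('side')['color'][60:280,180:430]; cv2.imwrite('pics/a2.png',cv2.resize(im,None,fx=2.5,fy=2.5))"
```

```text
time: 3.97
position: [0.5808, 0.0123, 0.1291]
ee_rot: [[0.278, 0.961, 0.0], [0.961, -0.278, 0.0], [0.0, 0.0, -1.0]]
contact_force: [0.5, 2.4, -4.7]
width: 0.432
grasp_force: 15.0
TCP target [0.5806 0.0151 0.1262] rows [ 0.0027 -0.0009  0.0029] [ 0.    -0.    -0.002]
```

View pics/a2.png

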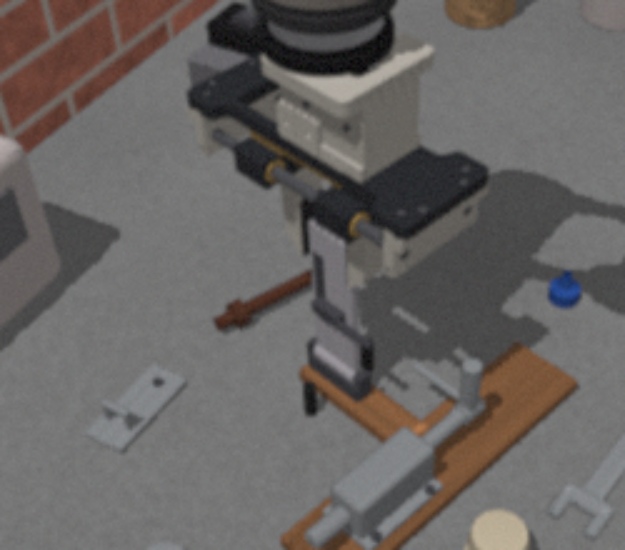

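The plate is upright between the pads, with the marker side facing +y and the bystanders untouched. Now the second half.

```bash
python3 drive.py '[[-0.0175,0,0.001,0,0,0],[-0.035,0,0.0055,0,0,0],[-0.051,0,0.012,0,0,0],[-0.066,0,0.0215,0,0,0],[-0.08,0,0.033,0,0,0],[-0.091,0,0.0465,0,0,0],[-0.1005,0,0.0615,0,0,0],[-0.107,0,0.078,0,0,0],[-0.111,0,0.095,0,0,0],[-0.112,0,0.111,0,0,0]]';python3 drive.py '[[0,0,0.002,0,0,0],[0,0,0.004,0,0,0],[0,0,0.004,0,0,0]]'; python3 -c "
from h import *
go(100,-113,32,0)"
```

```text
time: 4.85
position: [0.5495, -0.0967, 0.0167]
ee_rot: [[0.278, 0.96, -0.001], [0.96, -0.278, -0.002], [-0.002, -0.0, -1.0]]
contact_force: [-1.8, -2.9, -0.7]
width: 0.433
grasp_force: 15.0
time: 5.1
position: [0.5495, -0.0966, 0.013]
ee_rot: [[0.277, 0.961, -0.002], [0.961, -0.277, -0.002], [-0.003, -0.001, -1.0]]
contact_force: [-3.8, -7.9, -0.0]
width: 0.432
grasp_force: 15.0
TCP target [ 0.5495 -0.0936  0.0132] rows [ 0.0029 -0.0008 -0.0002] [-0.001  0.003 -0.002]
```

```bash
python3 drive.py '[[0,0,0,0,0,0],[0,0,0,0,0,0],[0,0,0,0,0,0],[0,0,0,0,0,0]]' 0.65; python3 drive.py '[[0,0,-0.015,0,0,0],[0,0,-0.04,0,0,0],[0,0,-0.075,0,0,0],[-0.02,-0.02,-0.11,0,0,0.1],[-0.04,-0.05,-0.14,0,0,0.2],[-0.06,-0.08,-0.15,0,0,0.3],[-0.07,-0.115,-0.15,0,0,0.4],[-0.08,-0.15,-0.15,0,0,0.5],[-0.08,-0.185,-0.15,0,0,0.6],[-0.08,-0.2,-0.15,0,0,0.7]]'; python3 - <<'E'
from h import *
import cv2
a=r.capture('top')['color'][155:265,255:395]; b=r.capture('side')['color'][160:300,270:440]
cv2.imwrite('pics/b_t.png',cv2.resize(a,None,fx=5.5,fy=5.4545,interpolation=cv2.INTER_CUBIC))
cv2.imwrite('pics/b_s.png',cv2.resize(b,None,fx=4.2,fy=4.2,interpolation=cv2.INTER_CUBIC))
E
```

```text
time: 5.43
position: [0.5506, -0.0942, 0.0134]
ee_rot: [[0.277, 0.961, 0.001], [0.961, -0.277, -0.0], [-0.0, 0.001, -1.0]]
contact_force: [-0.3, 0.7, 0.6]
width: 0.638
grasp_force: 0.0
time: 6.27
position: [0.3321, -0.1139, 0.1629]
ee_rot: [[0.834, 0.552, -0.002], [0.552, -0.834, 0.001], [-0.001, -0.002, -1.0]]
contact_force: [0.9, -0.6, -0.3]
width: 0.649
grasp_force: 0.0
```

View pics/b_t.png

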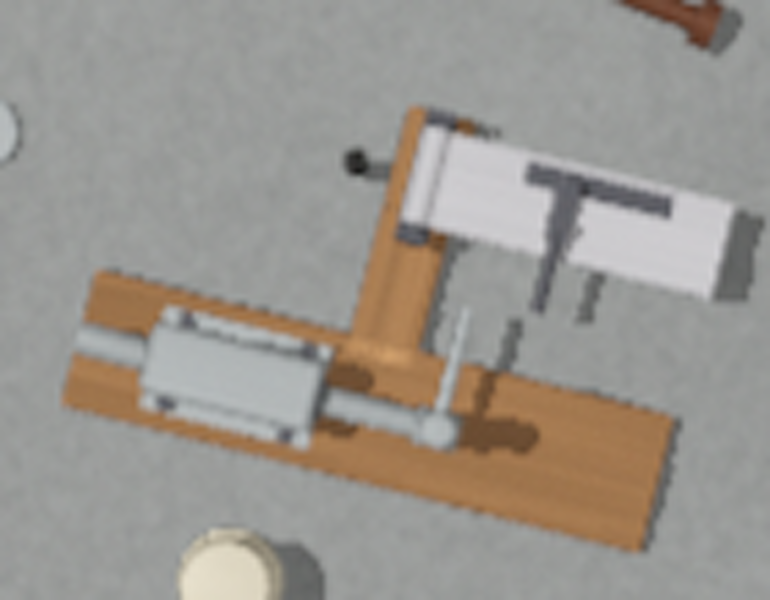

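View pics/b_s.png

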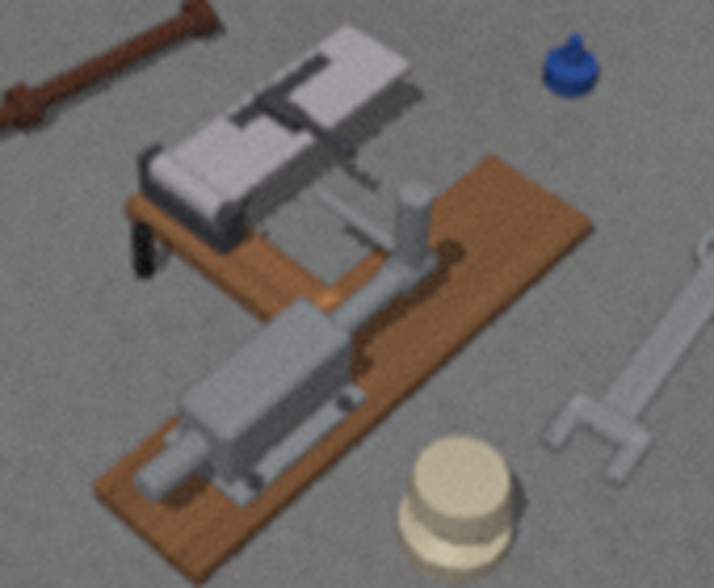

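The plate now lies swung over with the marker on top. In the top zoom, the marker pin tip is at (538,310) and the handle pin tip at (465,310). In the side zoom they are at (352,151) and (320,193). Both tips are 42 mm high, so I'll take the difference along latch y.

```bash
python3 - <<'E'
from h import *
T=cam(r.capture("top"));S=cam(r.capture("side"))
tu=lambda u,v:((u+.5)/5.5-.5+255,(v+.5)/5.4545-.5+155)
su=lambda u,v:((u+.5)/4.2-.5+270,(v+.5)/4.2-.5+160)
c,s=np.cos(pose[2]),np.sin(pose[2])
for C,h,m,hb,mb in((T,tu(465,310),tu(538,310),tu(443,410),tu(566,205)),(S,su(320,193),su(352,151),su(392,247),su(275,103))):
    L=lambda uv:np.array([[c,s],[-s,c]])@(ray(C,uv,.042)[:2]-pose[:2])
    print("handle tip",L(h).round(4),"marker tip",L(m).round(4),"roots",L(hb).round(4),L(mb).round(4))
go(0,-30,110,90); go(0,-30,110,-90)
print(r.state()["q"])
E
```

```text
handle tip [ 0.0492 -0.0276] marker tip [ 0.0565 -0.0563] roots [ 0.0072 -0.029 ] [ 0.1011 -0.0569]
handle tip [ 0.0529 -0.0321] marker tip [ 0.0597 -0.0603] roots [ 0.0106 -0.0306] [ 0.1048 -0.0585]
TCP target [0.4762 0.0138 0.0912] rows [ 0.1877 -0.03    0.0727] [ 3.000e-03  2.000e-03 -2.271e+00]
TCP target [0.4762 0.0138 0.0912] rows [ 0.1877 -0.03    0.0727] [ 0.002 -0.002  0.871]
[-5.47057999e-01  1.05146368e-01  2.03727282e+00  1.29027622e-05
  9.96493308e-01  4.31614683e-01]
```

The views agree on about 28 mm of travel (28.7 and 28.2 mm at the tips, 27.9 mm at the roots). Next, move over the handle with the fingers closing along the bolt.

```bash
python3 drive.py '[[0.03,-0.005,0,0,0,0.12],[0.06,-0.01,0,0,0,0.24],[0.09,-0.015,0,0,0,0.36],[0.12,-0.02,0,0,0,0.48],[0.15,-0.025,0,0,0,0.6],[0.175,-0.03,0.01,0,0,0.72],[0.1877,-0.03,0.03,0,0,0.84],[0.1877,-0.03,0.05,0,0,0.871],[0.1877,-0.03,0.068,0,0,0.871],[0.1877,-0.03,0.068,0,0,0.871]]' 0.5 20; python3 drive.py '[[0,0,0,0,0,0],[0,0,0,0,0,0]]'; python3 -c "
from h import *
go(0,-30,66,-90)"
```

```text
time: 7.3
position: [0.4747, 0.0148, 0.0916]
ee_rot: [[0.962, -0.274, -0.006], [-0.274, -0.962, 0.001], [-0.006, 0.001, -1.0]]
contact_force: [-1.0, -0.2, -0.3]
width: 0.503
grasp_force: 0.0
time: 7.47
position: [0.4766, 0.014, 0.0957]
ee_rot: [[0.961, -0.276, 0.001], [-0.276, -0.961, -0.0], [0.001, -0.0, -1.0]]
contact_force: [0.4, -0.1, -0.3]
width: 0.5
grasp_force: 0.0
TCP target [0.4762 0.0138 0.0472] rows [-0.0003  0.0003  0.0485] [-0.    -0.001 -0.001]
```

```bash
python3 drive.py '[[0,0,0.015,0,0,0],[0,0,0.03,0,0,0],[0,0,0.042,0,0,0],[0,0,0.047,0,0,0],[0,0,0.047,0,0,0]]'; python3 drive.py '[[0,0,0,0,0,0],[0,0,0,0,0,0],[0,0,0,0,0,0],[0,0,0,0,0,0],[0,0,0,0,0,0],[0,0,0,0,0,0]]' 0.05 25; python3 -c "
from h import *
go(0,-30,66,-90)"
```

```text
time: 7.88
position: [0.4757, 0.0138, 0.0482]
ee_rot: [[0.961, -0.277, 0.0], [-0.277, -0.961, -0.0], [0.0, 0.0, -1.0]]
contact_force: [0.1, -0.4, 0.7]
width: 0.5
grasp_force: 0.0
time: 8.38
position: [0.4756, 0.0141, 0.0484]
ee_rot: [[0.961, -0.278, 0.001], [-0.278, -0.961, -0.0], [0.001, -0.0, -1.0]]
contact_force: [0.4, -0.2, 2.5]
width: 0.146
grasp_force: 25.0
TCP target [0.4762 0.0138 0.0472] rows [0.0007 0.0001 0.0012] [-0.    -0.001 -0.002]
```

The fingers closed to 13.4 mm, which matches the 14 mm post. Now pull 28 mm along tool +y (latch −y).

```bash
python3 drive.py '[[0,0.005,0,0,0,0],[0,0.01,0,0,0,0],[0,0.015,0,0,0,0],[0,0.02,0,0,0,0],[0,0.024,0,0,0,0],[0,0.027,0,0,0,0],[0,0.0285,0,0,0,0],[0,0.0285,0,0,0,0],[0,0.0285,0,0,0,0],[0,0.0285,0,0,0,0]]'; python3 - <<'E'
from h import *
import cv2
go(0,-58,66,-90)
a=r.capture('top')['color'][170:260,270:400]; b=r.capture('side')['color'][165:235,300:400]
a=cv2.resize(a,(780,540),interpolation=cv2.INTER_CUBIC)
cv2.imwrite('pics/c_t.png',a)
cv2.imwrite('pics/c_s.png',cv2.resize(b,None,fx=7,fy=7,interpolation=cv2.INTER_CUBIC))
E
```

```text
time: 9.22
position: [0.4677, -0.0136, 0.0484]
ee_rot: [[0.961, -0.278, 0.001], [-0.278, -0.961, 0.0], [0.001, -0.001, -1.0]]
contact_force: [1.3, 4.7, 4.8]
width: 0.144
grasp_force: 25.0
TCP target [ 0.4685 -0.0132  0.0472] rows [ 0.0007 -0.0006  0.0012] [-0.001 -0.001 -0.003]
```

View pics/c_s.png

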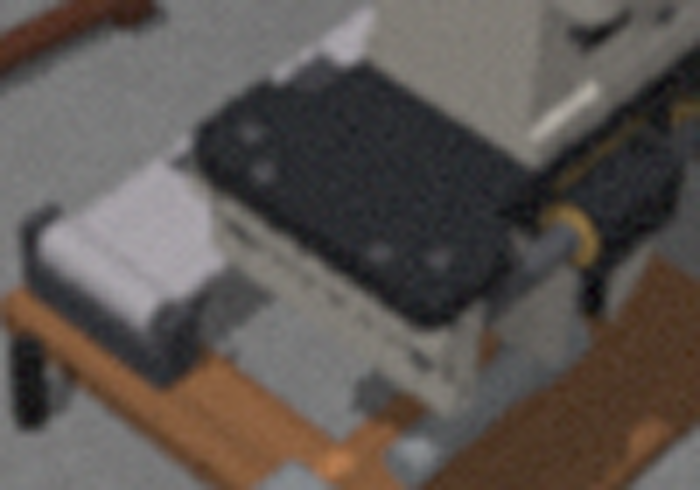

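The gripper hides the pin tips in the side view. The top view gets the last look.

View pics/c_t.png

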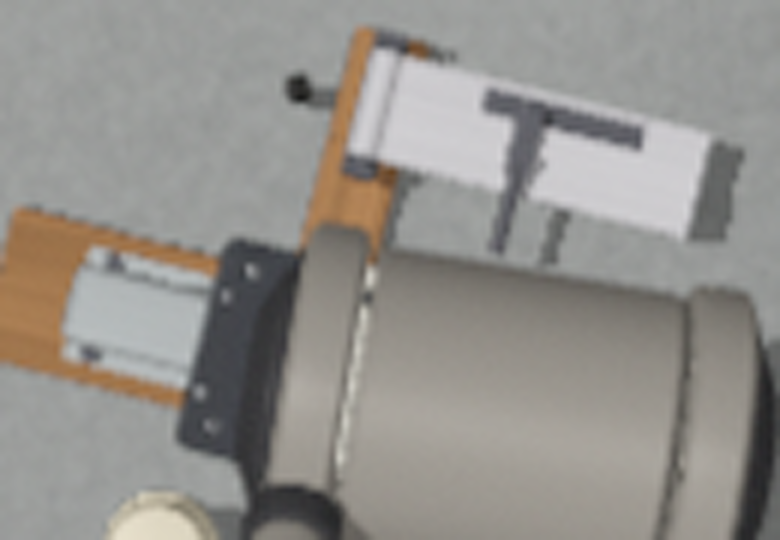

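The arm hides the handle pin from above. However, the bolt's rear stub, about 29 mm long behind the case, is now almost entirely drawn in at (20,300). That fits the 28.8 mm TCP travel. I'll hold still and check that it is steady.

```bash
python3 drive.py '[[0,-0.0003,0,0,0,0],[0,-0.0004,0,0,0,0],[0,-0.0004,0,0,0,0],[0,-0.0004,0,0,0,0],[0,-0.0004,0,0,0,0],[0,-0.0004,0,0,0,0],[0,-0.0004,0,0,0,0],[0,-0.0004,0,0,0,0],[0,-0.0004,0,0,0,0],[0,-0.0004,0,0,0,0]]'; python3 - <<'E'
from h import *
go(0,-58,66,-90)
f=[]
for i in range(8):
    r.capture("top"); s=r.state(); f.append([*s["contact_force"],s["grasp_force"],*s["position"]])
print(np.mean(f,0).round(4),np.std(f,0).round(4))
# subpixel recheck of pin centrelines in the pre-pull pictures (zoom top): profile across each pin at its outer part
import cv2
g=cv2.cvtColor(cv2.imread("pics/b_t.png"),cv2.COLOR_BGR2GRAY).astype(float)
T=cam(r.capture("top")); c,sn=np.cos(pose[2]),np.sin(pose[2])
def prof(x,y0,sgn):
    ys=np.arange(y0-.008,y0+.008,.0005)
    uv=proj(T,L2W(pose,np.c_[np.full_like(ys,x),ys,np.full_like(ys,.042)]))
    u=((uv[:,0]-255+.5)*5.5-.5);v=((uv[:,1]-155+.5)*5.4545-.5)
    I=cv2.remap(g.astype(np.float32),u.astype(np.float32),v.astype(np.float32),1).ravel()*sgn
    w=np.clip(I-np.median(I),0,None); return (w@ys/w.sum()).round(4)
print([prof(x,-.029,1) for x in(.03,.036,.042,.046)],[prof(x,-.057,-1) for x in(.06,.065,.07,.075)])
E
```

```text
time: 10.15
position: [0.4678, -0.0131, 0.0484]
ee_rot: [[0.961, -0.278, 0.001], [-0.278, -0.961, 0.0], [0.001, -0.001, -1.0]]
contact_force: [1.0, 6.4, 4.8]
width: 0.147
grasp_force: 25.0
TCP target [ 0.4685 -0.0132  0.0472] rows [ 0.0007 -0.0001  0.0012] [-0.001 -0.001 -0.003]
[ 1.1554e+00  5.9365e+00  5.4592e+00  2.5001e+01  4.6780e-01 -1.3100e-02
  4.8400e-02] [0.4182 0.4879 0.3557 0.     0.     0.     0.    ]
[np.float64(-0.0278), np.float64(-0.0268), np.float64(-0.0276), np.float64(-0.0279)] [np.float64(-0.0561), np.float64(-0.0564), np.float64(-0.0562), np.float64(-0.0562)]
```

The pin centrelines were 28.5 mm apart before the pull. The TCP has travelled 28.3 mm, and the 5.9 N spring force implies about 29 mm, so all three agree. The hold is steady, so I'll hand in.

```bash
python3 -c "
from cell import r
print(r.sign_off())"
```

```text
the job is handed in; nothing more can be done
None
```

I handed the job in with the plate swung over, marker side up, and the bolt pulled out about 28 mm and still held at 25 N; the arm hid the handle's pin, so its line-up with the marker's pin rests on travel, spring force and the earlier pin measurements, and no verdict came back.

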